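# Drift the jammed locating pin out of a welding fixture

## Robot

A 7-joint arm with a two-finger parallel gripper is mounted at the origin on the work surface. World frame = base frame: x ahead of the robot, y to its left, z up, the work surface at z = 0. Lengths are in mm, angles in rad, forces in N, time in s.
With the tool pointing down it reaches from about 400 to 900 mm from the base axis. Payload 5.6 kg.
Tool frame: the origin (TCP) lies midway between the tips of the shut fingers; the grasp point (between the pads) lies 19 mm behind it; z points along the fingers, y is the line along which they close (so a half turn about z gives the same grasp; the last joint's range is limited). The gripper opens to 92 mm and grips with 3 to 60 N. Pads are 20 mm wide; open, the fingers measure 128 mm over their backs; the gripper's body (75 mm by 189 mm) begins 69 mm behind the grasp point.
Start: joints at [1.12, 0.468, -0.012, 1.603, 0.006, 1.071, -0.056], TCP at [257.744, -596.723, 185.592] pointing down, gripper open.
Joint ranges: [-2.53, 2.53], [-0.31, 2.02], [-1.57, 1.55], [0.28, 2.44], [-1.29, 4.43], [0.15, 1.84], [-2.92, 2.92]. Speed limits (rad/s): [2.57, 2.57, 3.14, 3.14, 3.14, 3.14, 3.14].

## Interface

Orientations are given as a rotation vector (axis times angle).
In Python, from cell import robot, grip, kin, viewer gives the robot as it stands. Calls block until the motion is done:
- robot.movep(position, orientation): joint-space move of the TCP to a pose.
- robot.servo_line(position, feed=150, rotation=None): straight line of the TCP; rotation=None keeps the orientation; feed is the mean speed in mm/s.
- robot.goto_joints(angles): joint-space move.
- grip(opening, newtons=None): opening from 0.0 (shut) to 1.0 (fully open); newtons is the grip in N (None keeps the last); returns when the fingers have stopped.
- robot.hold(seconds).
- kin.ik(position, orientation): joint angles nearest the present ones, or None.
- robot.observe(): the state.
- viewer.read_camera(name): name is "scene" or "side" or "wrist"; returns the picture (384x512x3 uint8, red, green, blue); there is no depth.
- viewer.camera_info(name): a dict with "camera_matrix" (3x3 intrinsics, pixels), "R" (3x3) and "t" (3): a world point X has camera coordinates R X + t. Camera axes: x right, y down, z forward; pixel columns grow to the right and rows downward; lengths in mm; the calibration is good to about 2 mm. A picture is of the moment at which its call begins: read the wrist's pose just before it. camera_info takes no time and is no camera call; for the wrist camera it gives the pose at the moment of the call.
A pose or a line that the arm cannot do raises robot.IKError and nothing moves.
- robot.job_done(): hands the job in; it is judged then, once.
Trained networks look in the newest picture that a camera, given by its name, has taken for a name from the list of things; names that differ only in an ending like _2 or _b are one class to them, and where a whole thing is asked for, a point or a joint stands for the part that bears it (a point fixed in the world has none). Each returns a list of dicts, best first, with "confidence" (0 to 1); they miss things now and then, are a little off and sometimes report something else, mostly with a low value. They report only what shows in the picture. A call takes as long as a camera call. They do not tell look-alikes from the thing itself.
- viewer.silhouettes(name, camera): "mask" (384x512 bool, what is visible of it).
- viewer.pinpoint(name, camera): "at" ([x, y, z] in mm, in the coordinates of the camera as it stood for that picture, good to about 4 mm: a listed point, or the origin of a listed thing).
The state is a dict: "t": time; "joints": joint angles; "joint_velocities": joint speeds; "joint_torque": joint torques, N m; "tcp_pos": TCP position; "tcp_rot": TCP orientation; "contact_force": force on the tool from outside, world axes, zero at the start; "wrist_torque": the same for the moment, N m; "grip_width": opening from 0.0 (shut) to 1.0 (fully open); "grip_force": force on a finger pad.
Only numpy, scipy, OpenCV 4.12 (cv2) and the standard library are available. Lean on these libraries where they do the work, as an engineer would, in place of code of your own. Each camera call takes 0.05 s, during which the arm holds its last target. There are 200 camera calls.

## Task

The headed locating pin is jammed in the leaning bushing of the welding fixture. Take the drift punch from its block and, touching the pin with nothing but the punch, drive the pin down through the bore and out of the underside so that it drops into the catch tray. Then stand the punch back in its block, fully down, and close the hinged cap flat over the empty bore, leaving the other things on the table where they are.

Things in the scene. Friction and masses are not known exactly. Their poses are not given: they have to be found in the camera images.
- fixture: The pin fixture, fixed to the table: a dark steel base plate 270 x 150 x 10 mm (it reaches 100 mm to -x and 170 mm to +x of the origin), an upright post at its -x end (42 x 50 mm, top 140 mm above the table) that carries the leaning bushing block, and an open aluminium catch tray below. Origin: on the table top, z up, +x towards the tray end.
- bushing: Leaning steel block on the post, 70 x 60 x 56 mm (its x, y, z), with a round bore 24.5 mm wide right through along z. Origin: centre of the bore's upper mouth, in the upper face, 180 mm above the table. z: bore axis, up and out of the mouth, 32 degrees off vertical towards the fixture's -x; y level. A sprung shoe in the +x wall, 14-44 mm deep, jams the pin; once free it stands 3.5 mm proud.
- pin: Steel pin, 66 mm long: shank 22 mm thick, 52 mm long, then a head 34 mm wide, 14 mm thick below the block, so it leaves only downwards. Origin: centre of the shank's end face, at first 4 mm below the bore's mouth; z away from the head. 0.25 kg. A push of 8 to 15 N along the bore moves it; after about 40 mm it slides out by its weight.
- pin_middle (a point): Middle of the pin's length, on its axis.
- tray_floor (a point): Centre of the inner floor of the catch tray, 14 mm above the table; axes as the fixture's. The tray is 182 (x) x 122 (y) mm inside, its rim 38 mm above this floor.
- punch: Loose steel drift punch, 168 mm long, 0.33 kg: rod 10 mm in diameter and 85 mm long, collar 36 mm wide (85 to 93 mm from the tip), round grip 22 mm in diameter (93 to 168 mm). Origin: centre of the tip; z from tip to grip end. It starts upright in its block, collar resting on the block's top.
- punch_tip (a point): The centre of the punch's tip (the same point as its origin).
- block: The punch's steel block, fixed: 80 x 80 mm, its top 98 mm above the table, on a foot 110 x 110 x 10 mm. Origin: on the table top under the hole, z up.
- block_hole (a point): Centre of the mouth of the block's round hole, in its top face, 98 mm above the table. The hole is 22 mm in diameter, upright, and 88 mm deep.
- cap (a joint): Hinged steel cap of the bushing, a plate 52 x 46 x 5 mm: angle a in rad, 0 = shut flat over the bore's mouth, larger = more open (at most 2.75; it starts at 1.95 to 2.4). From the hinge (point cap_hinge, along the bushing's y) the plate points along (-cos a, 0, sin a) in the bushing's frame. Stiff hinge (0.05 N m): it stays where left and must be moved all the way.
- cap_edge (a point): Middle of the cap's free edge, 54 mm from the hinge.
- cap_hinge (a point): Middle of the cap's hinge axis, at (37, 0, 4) mm in the bushing's frame; axes as the bushing's.
- tape_roll: Bystander: cardboard tape roll 90 mm in diameter, 45 mm high, flat on the table. Origin: centre of its underside.
- tube_offcut: Bystander: dark steel tube offcut 54 mm in diameter, 50 mm high, standing on end. Origin: centre of its underside.
- angle_iron: Bystander: piece of dark angle iron 180 x 40 x 40 mm. Origin: centre of its underside, x along its length.
Things that resemble listed ones, but are neither listed nor needed, are in the scene too. What is shaped like the punch but red is not meant.

How it is judged (in metres and radians):
On the way, in this order (a step that is already met when the one before it is completed fails the run):
1. the punch presses on the pin from inside the bore's upper mouth, the pin still in the bushing (contact force between punch and pin above 5 N and z of punch_tip in the frame of bushing below 0 m and z of pin in the frame of bushing above -0.03 m), for 0.05 s.
2. the pin is out of the bushing and lies in the catch tray (x of pin_middle in the frame of tray_floor between -0.095 and 0.095 m and y of pin_middle in the frame of tray_floor between -0.065 and 0.065 m and z of pin_middle in the frame of tray_floor below 0.045 m), for 0.1 s.
At the end, for the whole second after the job is handed in: The pin lies at rest in the catch tray; the punch stands at rest in its block, collar down on the block's top to within 5 mm and within 0.1 rad of upright; the cap is shut to within 0.1 rad; everything is released (all of step 2 and linear speed of each of pin, punch below 0.02 m/s and horizontal distance between punch_tip and block_hole below 0.014 m and z of punch_tip in the frame of block below 0.018 m and angle between punch's own z axis and vertical below 0.1 rad and value of joint cap below 0.1 rad); the robot touches nothing.
It fails at once if the pin is touched by the fingers (contact force between the fingers and pin above 0.5 N).
It fails at once if the tape roll is moved more than 20 mm (distance of tape_roll from where it was at the start of the episode above 0.02 m).
It fails at once if the tube offcut is moved more than 20 mm (distance of tube_offcut from where it was at the start of the episode above 0.02 m).
It fails at once if the angle iron is moved more than 20 mm (distance of angle_iron from where it was at the start of the episode above 0.02 m).
It also fails if it takes over 72 s, if anything falls off the work surface, if the arm or the gripper's body presses on something with over 40 N, if the wrist force passes 120 N, or if a joint passes its speed limit or range.

## Working session

There is one attempt and no reset: what is moved stays moved. The work goes in short steps, each a Python script; the robot and the scene stay as the last script left them, time stands still between calls to the robot, and variables do not carry over. Pictures are saved under pics/ and viewed, at most 10 in all, crops included, and the job is handed in when it is done.

```bash
ls; mkdir -p pics; cat > h.py <<'E'
import numpy as np, cv2
from scipy.spatial.transform import Rotation as Ro
from cell import robot, grip, kin, viewer
def cam(n):
    i=viewer.camera_info(n); return np.array(i["camera_matrix"]),np.array(i["R"]),np.array(i["t"]).ravel()
def snap(n,f=None):
    c=cam(n); im=viewer.read_camera(n)
    if f: cv2.imwrite("pics/"+f,im[:,:,::-1])
    return im,c
def world(p,c): return c[1].T@(np.array(p)-c[2])
def pix(X,c):
    q=c[0]@(c[1]@np.array(X)+c[2]); return q[:2]/q[2]
def pts(name,camn,c):
    return [(round(d["confidence"],2),world(d["at"],c).round(0).tolist(),pix(world(d["at"],c),c).round(0).tolist()) for d in viewer.pinpoint(name,camn)]
E
python3 - <<'E'
from h import *
ims=[]
for n in ("scene","side"):
    im,c=snap(n); ims.append(im)
    print(n,"campos",(-c[1].T@c[2]).round(0))
    for k in ["fixture","bushing","punch_tip","block","block_hole","cap_edge","cap_hinge","tray_floor","tape_roll","tube_offcut","angle_iron"]:
        print(k,pts(k,n,c))
cv2.imwrite("pics/a.png",ims[0][:,:,::-1]);cv2.imwrite("pics/b.png",ims[1][:,:,::-1])
print(robot.observe()["t"])
E
```

```text
pics
scene campos [1051. -507.  791.]
fixture [(0.69, [570.0, -224.0, 1.0], [154.0, 307.0])]
bushing [(0.93, [538.0, -234.0, 179.0], [127.0, 252.0])]
punch_tip []
block [(0.81, [503.0, 232.0, -6.0], [251.0, 195.0])]
block_hole [(0.74, [509.0, 233.0, 97.0], [254.0, 169.0])]
cap_edge [(0.6, [567.0, -225.0, 256.0], [133.0, 229.0])]
cap_hinge [(0.95, [573.0, -223.0, 202.0], [141.0, 249.0])]
tray_floor [(0.67, [573.0, -225.0, 200.0], [140.0, 250.0])]
tape_roll [(0.68, [397.0, -7.0, -3.0], [171.0, 223.0])]
tube_offcut [(0.83, [803.0, 25.0, 5.0], [298.0, 287.0]), (0.19, [576.0, -223.0, 203.0], [141.0, 249.0])]
angle_iron [(0.61, [572.0, -226.0, 203.0], [139.0, 249.0]), (0.45, [542.0, -237.0, 180.0], [127.0, 253.0])]
side campos [ 167. -333.  814.]
fixture [(0.76, [571.0, -225.0, 1.0], [356.0, 327.0])]
bushing [(0.98, [542.0, -226.0, 181.0], [366.0, 295.0])]
punch_tip [(0.65, [480.0, 346.0, 1.0], [166.0, 199.0])]
block [(0.69, [502.0, 236.0, 0.0], [197.0, 218.0])]
block_hole [(0.91, [505.0, 238.0, 97.0], [194.0, 193.0])]
cap_edge [(0.89, [565.0, -222.0, 257.0], [383.0, 262.0])]
cap_hinge [(0.9, [570.0, -218.0, 202.0], [375.0, 276.0]), (0.42, [799.0, 32.0, 1.0], [330.0, 204.0])]
tray_floor [(0.58, [634.0, -196.0, 14.0], [363.0, 296.0]), (0.21, [394.0, -7.0, 2.0], [225.0, 308.0])]
tape_roll [(0.86, [398.0, -7.0, 4.0], [227.0, 307.0])]
tube_offcut [(0.68, [797.0, 31.0, 3.0], [330.0, 204.0]), (0.66, [541.0, -228.0, 183.0], [367.0, 296.0])]
angle_iron [(0.65, [547.0, 495.0, 3.0], [156.0, 160.0])]
1.2
```

```bash
python3 -c "
import cv2
for f in 'ab':
    cv2.imwrite(f'pics/{f}2.png',cv2.resize(cv2.imread(f'pics/{f}.png'),(800,600),interpolation=2))"
```

```text
(no output)
```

View pics/a2.png

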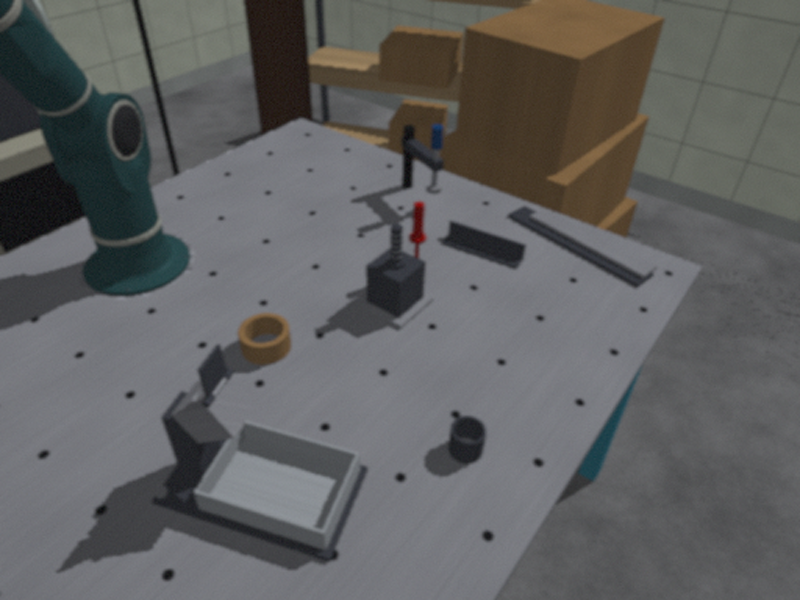

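View pics/b2.png

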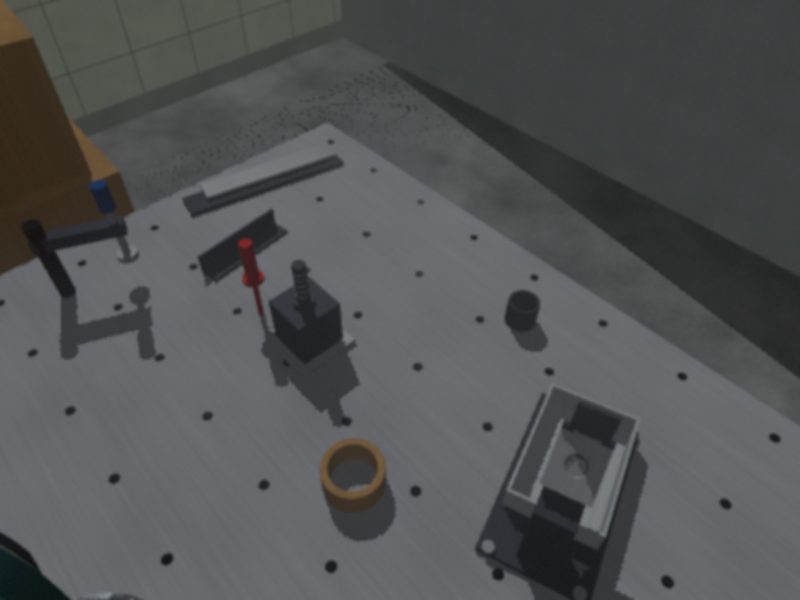

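The pictures show the fixture at scene (130,250) with its cap open. The block holds the dark punch, its grip top at about scene (254,148). The red look-alike stands beside it at scene (268,140), so fingers closing along x will stay clear of it. Next come wrist views above the fixture and the block.

```bash
cat >> h.py <<'E'
def rot(z,y):
    z=np.array(z,float);z/=np.linalg.norm(z);y=np.array(y,float);y-=z*(y@z);y/=np.linalg.norm(y)
    return np.c_[np.cross(y,z),y,z]
def rv(z,y):
    # choose the half turn nearer mid joint range
    return Ro.from_matrix(rot(z,y)).as_rotvec()
def best(pos,z,y):
    o=[]
    for s in (1,-1):
        q=kin.ik(list(pos),list(rv(z,s*np.array(y))))
        if q is not None: o.append((np.abs(np.array(q)-np.array(robot.observe()["joints"])).max(),abs(q[6]),s,q))
    return o
def go(pos,z,y):
    o=sorted(best(pos,z,y),key=lambda e:max(e[0],e[1])); robot.goto_joints(list(o[0][3])); return o[0][2]
def tri(obs): # [(pixel,cam)]
    A=[];b=[]
    for p,c in obs:
        P=c[0]@np.c_[c[1],c[2]]
        for k in (0,1):
            r=p[k]*P[2]-P[k]; A.append(r[:3]);b.append(-r[3])
    return np.linalg.lstsq(np.array(A),np.array(b),rcond=None)[0]
E
python3 - <<'E'
from h import *
o=robot.observe(); print(Ro.from_rotvec(o["tcp_rot"]).as_matrix().round(2).tolist())
p=o["tcp_pos"]; robot.servo_line([p[0],p[1],420],feed=300)
D=[0,0,-1]
def view(names,tag,i):
    im,c=snap("wrist",f"{tag}{i}.png"); print(tag,i,"cam",(-c[1].T@c[2]).round(0),"fwd",c[1][2].round(2))
    for k in names:
        r=pts(k,"wrist",c); print(k,r)
        if r: obs.setdefault(k,[]).append((r[0][2],c))
obs={}
for i,q in enumerate([(480,-270,430),(540,-200,430)]):
    print(go(q,D,[0,1,0])); view(["bushing","cap_hinge","cap_edge","tray_floor","fixture"],"w",i)
for k in obs:
    if len(obs[k])>1: print("TRI",k,tri(obs[k]).round(1))
obs={}
for i,q in enumerate([(460,180,380),(500,236,380)]):
    print(go(q,D,[1,0,0])); view(["block_hole","punch","block"],"v",i)
for k in obs:
    if len(obs[k])>1: print("TRI",k,tri(obs[k]).round(1))
o=robot.observe(); print(o["t"],np.round(o["joints"],2),np.round(o["contact_force"],1))
a=[cv2.imread(f"pics/{f}.png") for f in ("w0","w1","v0","v1")]
m=np.vstack([np.hstack(a[:2]),np.hstack(a[2:])]); cv2.imwrite("pics/m.png",cv2.resize(m,(800,600),interpolation=cv2.INTER_AREA))
E
```

```text
[[0.92, 0.4, -0.0], [0.4, -0.92, -0.0], [-0.0, 0.0, -1.0]]
-1
w 0 cam [ 559. -270.  629.] fwd [-0.29  0.   -0.96]
bushing [(0.84, [538.0, -231.0, 177.0], [224.0, 120.0])]
cap_hinge [(0.63, [566.0, -220.0, 203.0], [214.0, 100.0])]
cap_edge [(0.63, [562.0, -220.0, 254.0], [209.0, 103.0])]
tray_floor [(0.57, [630.0, -198.0, 12.0], [213.0, 68.0]), (0.25, [393.0, -6.0, 1.0], [133.0, 182.0])]
fixture [(0.67, [565.0, -218.0, -3.0], [225.0, 103.0])]
-1
w 1 cam [ 620. -198.  629.] fwd [-0.29 -0.   -0.96]
bushing [(0.73, [538.0, -229.0, 180.0], [269.0, 160.0])]
cap_hinge [(0.81, [569.0, -221.0, 202.0], [265.0, 142.0])]
cap_edge [(0.86, [561.0, -219.0, 256.0], [265.0, 153.0])]
tray_floor [(0.61, [627.0, -200.0, 13.0], [250.0, 102.0])]
fixture [(0.76, [565.0, -221.0, -1.0], [260.0, 132.0])]
TRI bushing [ 537.2 -230.8  173. ]
TRI cap_hinge [ 567.7 -220.9  200.5]
TRI cap_edge [ 561.6 -219.5  255.3]
TRI tray_floor [ 627.9 -200.3   33.4]
TRI fixture [ 565.3 -220.8    3.7]
1
v 0 cam [459. 262. 579.] fwd [-0.   -0.29 -0.96]
block_hole [(0.57, [500.0, 240.0, 98.0], [274.0, 120.0])]
punch [(0.84, [477.0, 344.0, 1.0], [258.0, 60.0]), (0.78, [504.0, 237.0, 14.0], [272.0, 119.0]), (0.29, [501.0, 241.0, 1.0], [270.0, 117.0])]
block [(0.83, [501.0, 240.0, 1.0], [270.0, 118.0])]
1
v 1 cam [499. 319. 578.] fwd [-0.   -0.29 -0.96]
block_hole [(0.97, [500.0, 239.0, 95.0], [250.0, 156.0])]
punch [(0.89, [507.0, 239.0, 14.0], [254.0, 149.0]), (0.76, [474.0, 346.0, 0.0], [237.0, 92.0])]
block [(0.9, [501.0, 238.0, 2.0], [251.0, 148.0]), (0.25, [389.0, -9.0, -1.0], [201.0, 257.0])]
TRI block_hole [499.7 240.1 105.8]
TRI punch [483.7 290.4 369.8]
TRI block [501.4 238.8  -1.5]
6.9 [ 0.1   0.25 -0.74  1.54  0.17  1.42 -0.65] [-0.4 -0.2  0.1]
```

View pics/m.png

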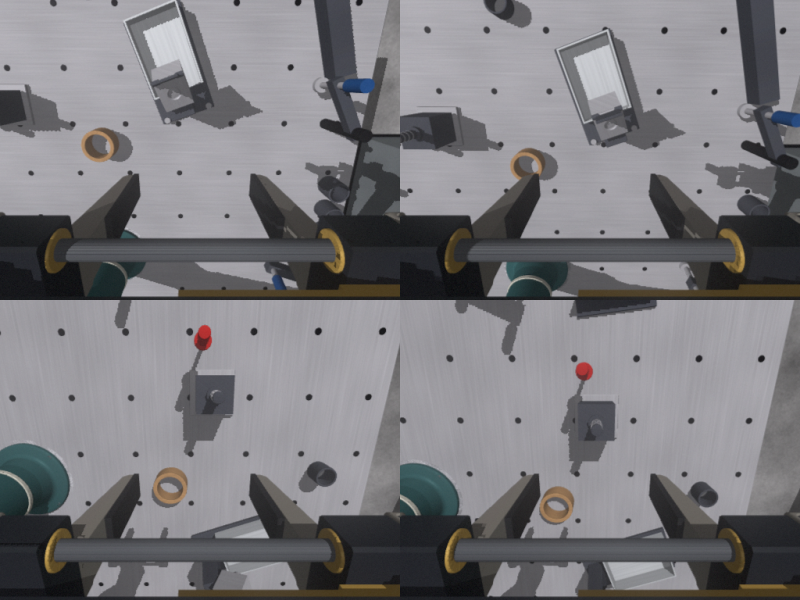

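The fixture yaw comes out at about 19.5°, with the bushing mouth near (539,-230,180) and the dark punch and block hole near (503,238). Now I'll grasp the punch and lift it.

```bash
python3 - <<'E'
from h import *
grip(1.0,50)
z0=131
robot.servo_line([503.5,238.5,250],feed=250)
robot.servo_line([503.5,238.5,z0],feed=150)
print(grip(0.0,55)); o=robot.observe(); print(o["grip_width"]*92,o["grip_force"],np.round(o["contact_force"],1))
robot.servo_line([503.5,238.5,z0+130],feed=150)
robot.servo_line([503.5,238.5,400],feed=300)
o=robot.observe(); print(o["grip_width"]*92,np.round(o["contact_force"],1))
R=Ro.from_rotvec(o["tcp_rot"]).as_matrix();p=np.array(o["tcp_pos"])
im,c=snap("wrist","g.png")
f=lambda X:(R.T@(np.array(X)-p)).round(1)
for n in ("punch","punch_tip"):
    for d in viewer.pinpoint(n,"wrist"): print(n,d["confidence"],f(world(d["at"],c)))
for n in("scene","side"):
    _,c=snap(n,n+"g.png")
    for d in viewer.pinpoint("punch_tip",n): print(n,d["confidence"],f(world(d["at"],c)))
print(robot.observe()["t"])
E
```

```text
False
20.591797156139464 54.99991536140442 [ 0.6 -0.2 -0.3]
20.92171224391113 [ 0.2  0.2 -3.6]
punch 0.93 [ -0.9   1.8 120.9]
punch 0.74 [104.6 -24.2 401.7]
punch_tip 0.6 [ -3.9   2.4 118.7]
scene 0.95 [ -8.7  -4.5 120.2]
side 0.74 [105.  -25.5 397.7]
side 0.72 [ -2.4  -0.  117.5]
side 0.5 [-246.6 -107.2  396.7]
11.7833
```

View pics/g.png

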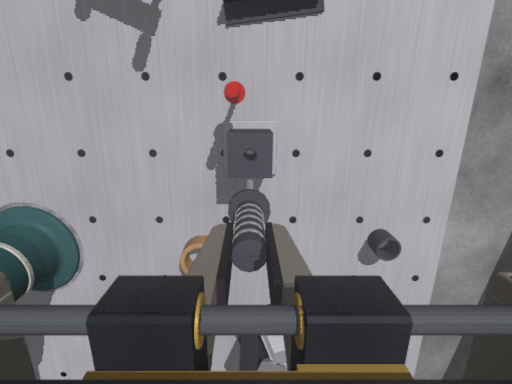

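```bash
cat >> h.py <<'E'
psi=np.radians(19.5); s32,c32=np.sin(np.radians(32)),np.cos(np.radians(32))
fx=np.array([np.cos(psi),np.sin(psi),0]); fy=np.array([-np.sin(psi),np.cos(psi),0])
bz=-s32*fx+c32*np.array([0,0,1]); bx=np.cross(fy,bz)
M=np.array([539.,-230.,180.])
B=np.c_[bx,fy,bz]
E
python3 - <<'E'
from h import *
print(bx)
off=np.array([-3,0,118.])
for s in (1,-1):
    Rm=rot(-bz,s*fy)
    print(s,[None if (q:=kin.ik(list(M+h*bz-Rm@off),list(rv(-bz,s*fy)))) is None else np.round(q,2).tolist() for h in (130,40,-62)])
E
```

```text
[0.79940532 0.28308427 0.52991926]
1 [[0.18, -0.16, 0.64, 1.97, -0.47, 1.11, 2.9], None, [-0.47, 0.36, 1.39, 2.14, -1.09, 1.04, -2.85]]
-1 [[0.86, -0.08, 0.01, 1.93, -0.57, 1.15, -0.16], [0.86, 0.01, -0.09, 2.01, -0.62, 0.95, -0.13], [0.9, 0.16, -0.26, 2.07, -0.67, 0.71, -0.11]]
```

```bash
python3 - <<'E'
from h import *
off=np.array([-3,0,118.]); Rm=rot(-bz,-fy); r=list(rv(-bz,-fy))
T=lambda h:list(M+h*bz-Rm@off)
robot.movep(T(130),r)
robot.servo_line(T(40),feed=150)
ims=[]
for n in ("wrist","scene","side"):
    im,c=snap(n); ims.append((im,c))
    g={}
    for k in ("punch_tip","bushing","cap_hinge","cap_edge"):
        w=[(round(d["confidence"],2),(B.T@(world(d["at"],c)-M)).round(1).tolist()) for d in viewer.pinpoint(k,n)]
        print(n,k,[e for e in w if np.linalg.norm(e[1])<150])
    print(n,"exp mouth",pix(M,c).round(0),"exp tip",pix(M+40*bz,c).round(0))
def crop(im,c,w=80):
    u,v=pix(M+30*bz,c).astype(int); u=np.clip(u,w,512-w);v=np.clip(v,w,384-w)
    return cv2.resize(im[v-w:v+w,u-w:u+w,::-1],(400,400),interpolation=cv2.INTER_CUBIC)
cv2.imwrite("pics/t.png",np.hstack([crop(*ims[0]),crop(*ims[2],50)]))
print(robot.observe()["t"],np.round(robot.observe()["contact_force"],1))
E
```

```text
wrist punch_tip [(0.63, [-1.6, -2.9, 36.8])]
wrist bushing [(0.61, [-3.8, -1.1, 0.8]), (0.17, [-0.6, 2.1, -36.7])]
wrist cap_hinge [(0.97, [35.8, 0.1, 2.1])]
wrist cap_edge [(0.91, [60.0, 1.4, 52.7])]
wrist exp mouth [250. 174.] exp tip [250. 182.]
scene punch_tip [(0.9, [-2.8, -4.5, 41.6])]
scene bushing [(0.96, [-2.3, -4.4, 1.4])]
scene cap_hinge [(0.74, [35.3, -6.0, 0.2])]
scene cap_edge [(0.55, [64.6, -2.9, 50.2])]
scene exp mouth [129. 250.] exp tip [116. 236.]
side punch_tip []
side bushing []
side cap_hinge []
side cap_edge []
side exp mouth [367. 298.] exp tip [368. 299.]
15.2083 [ 0.5  0.5 -4. ]
```

View pics/t.png

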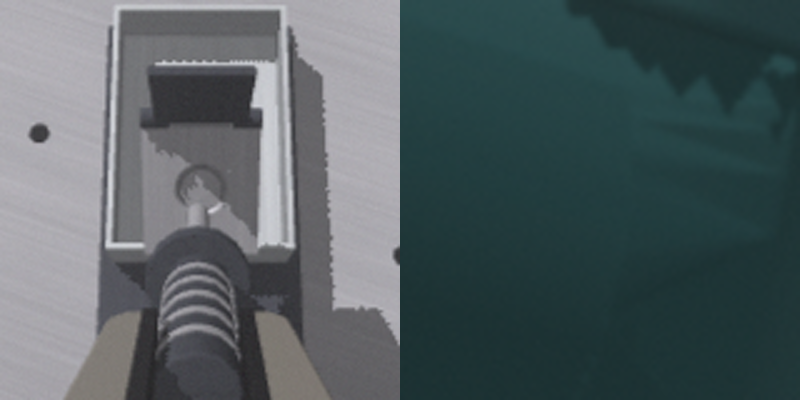

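The mouth sits at wrist pixel (250,174), exactly where predicted, and the tip lines up with it. The cap is about 2.1 rad open. Now I'll drive the punch in.

```bash
python3 - <<'E'
from h import *
off=np.array([-3,0,118.]); Rm=rot(-bz,-fy)
T=lambda h:list(M+h*bz-Rm@off)
def st(h):
    o=robot.observe(); print(h,(B.T@np.array(o["contact_force"])).round(1),round(o["grip_width"]*92,1),(B.T@(np.array(o["tcp_pos"])+Rm@off-M)).round(1),round(o["t"],1))
    return B.T@np.array(o["contact_force"])
st(40)
for h in (4,-2,-6,-10,-15,-20,-25,-30,-35,-40,-45,-50,-56,-62):
    robot.servo_line(T(h),feed=60); F=st(h)
    if F[2]>35 or np.hypot(F[0],F[1])>25: print("STOP"); break
E
```

```text
40 [-1.6  0.3 -3.7] 20.6 [ 0.  0. 40.] 15.2
4 [-1.8  0.2 -3. ] 20.3 [ 0.1 -0.2  4. ] 16.0
-2 [-1.5  0.6 -2.8] 20.6 [-0.1  0.2 -2.2] 16.2
-6 [-1.8 -0.1 -2. ] 20.6 [ 0.1 -0.4 -5.9] 16.5
-10 [-1.8  0.3  5.6] 20.6 [ 0.4 -1.  -9.2] 16.7
-15 [-1.6  0.1  6.5] 20.6 [  0.3  -0.9 -14.3] 17.0
-20 [-0.8 -0.9  4.7] 21.0 [  0.1  -0.5 -19.7] 17.2
-25 [-2.  -1.1  2.2] 20.7 [ -0.1  -0.  -25.2] 17.5
-30 [-1.2  0.1 -1.6] 20.9 [ -0.2   0.5 -30.6] 17.7
-35 [-2.   0.1 -2.3] 20.8 [ -0.4   1.  -35.9] 18.0
-40 [-2.3 -0.2 -2.7] 21.1 [ -0.4   0.9 -40.8] 18.2
-45 [-2.3  0.2 -2.4] 20.9 [ -0.3   0.6 -45.6] 18.5
-50 [-2.3 -0.7 -2.5] 20.6 [ -0.2   0.3 -50.4] 18.7
-56 [-1.7 -0.1 -2.7] 20.7 [ -0.2   0.4 -56.4] 19.0
-62 [-2.4  0.2 -3. ] 21.0 [ -0.2   0.3 -62.4] 19.2
```

```bash
python3 - <<'E'
from h import *
off=np.array([-3,0,118.]); Rm=rot(-bz,-fy)
T=lambda h:list(M+h*bz-Rm@off)
robot.servo_line(T(120),feed=200)
TF=np.array([630,-198,14])
for n in ("wrist","scene"):
    im,c=snap(n,n+"p.png")
    for k in ("pin_middle","pin","cap_edge","punch_tip"):
        print(n,k,[(round(d["confidence"],2),(np.c_[fx,fy,[0,0,1]].T@(world(d["at"],c)-TF)).round(0).tolist(),(B.T@(world(d["at"],c)-M)).round(1).tolist()) for d in viewer.pinpoint(k,n)])
    u,v=pix(TF,c).astype(int); w=75; u=np.clip(u,w,512-w);v=np.clip(v,w,384-w)
    cv2.imwrite(f"pics/c{n}.png",cv2.resize(im[v-w:v+w,u-w:u+w,::-1],(400,400),interpolation=cv2.INTER_CUBIC))
cv2.imwrite("pics/pin.png",np.hstack([cv2.imread(f"pics/c{n}.png") for n in("wrist","scene")]))
print(robot.observe()["t"])
E
```

```text
wrist pin_middle []
wrist pin []
wrist cap_edge [(0.94, [-71.0, 1.0, 242.0], [61.8, 0.8, 50.5])]
wrist punch_tip [(0.9, [-161.0, 1.0, 263.0], [-3.0, 0.7, 116.6]), (0.45, [22.0, 455.0, 82.0], [56.0, 454.7, -134.1])]
scene pin_middle [(0.81, [14.0, 5.0, 19.0], [16.1, 4.4, -183.4])]
scene pin [(0.73, [50.0, -7.0, 12.0], [42.7, -7.5, -208.0]), (0.23, [236.0, 152.0, -13.0], [187.4, 152.2, -328.2])]
scene cap_edge [(0.79, [-70.0, -4.0, 243.0], [63.0, -4.3, 51.5]), (0.49, [235.0, 151.0, -14.0], [185.7, 151.2, -328.5]), (0.29, [151.0, 678.0, -13.0], [115.3, 677.9, -282.8])]
scene punch_tip [(0.57, [-161.0, 1.0, 266.0], [-2.2, 0.4, 118.9])]
20.7667
```

View pics/pin.png

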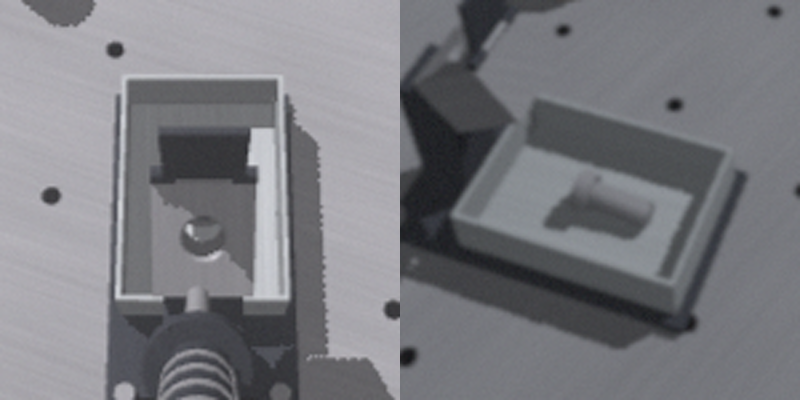

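The pin lies in the tray, at the centre of the scene crop, and the bore is empty. Next the punch goes back.

```bash
python3 - <<'E'
from h import *
D=[0,0,-1]
robot.movep([503.5,241,400],list(rv(D,[1,0,0])))
robot.servo_line([503.5,241,255],feed=250)
tips=[];holes=[]
for n in ("wrist","scene","side"):
    im,c=snap(n,n+"h.png")
    for k,g in (("punch_tip",(503,238,137)),("block_hole",(503,238,98)),("block",(503,238,0))):
        for d in viewer.pinpoint(k,n):
            w=world(d["at"],c)
            if np.linalg.norm(w-g)<30: print(n,k,round(d["confidence"],2),w.round(1))
im,c=snap("wrist"); u,v=pix([503,238,120],c).astype(int);w=60;u=np.clip(u,w,512-w);v=np.clip(v,w,384-w)
cr=cv2.resize(im[v-w:v+w,u-w:u+w,::-1],(500,500),interpolation=cv2.INTER_CUBIC);cv2.imwrite("pics/hc.png",cr)
print(u,v,"exp hole",pix([503,238,98],c),"tip",pix([503.5,238,137],c),robot.observe()["t"])
E
```

```text
wrist punch_tip 0.77 [506.3 239.9 135.9]
wrist block_hole 0.56 [502.4 240.4  94.6]
wrist block 0.72 [4.999e+02 2.383e+02 2.000e-01]
scene punch_tip 0.77 [505.1 238.8 139.7]
scene block_hole 0.69 [507.9 232.4  94.3]
side punch_tip 0.94 [503.7 239.  138.7]
side block_hole 0.84 [504.2 240.1  99.2]
side block 0.68 [501.8 236.2   0.9]
249 180 exp hole [249.8292199 176.1562476] tip [250.37065557 184.11567829] 24.075
```

View pics/hc.png

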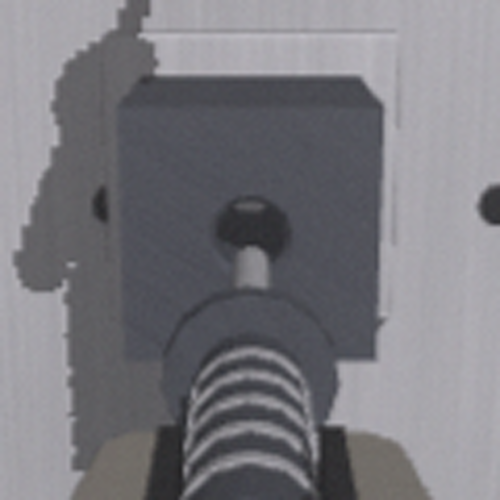

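```bash
python3 - <<'E'
from h import *
x,y=502.8,240.5
robot.servo_line([x,y,255],feed=50)
for z in (222,205,180,155,140,134,132):
    robot.servo_line([x,y,z],feed=100); o=robot.observe(); F=np.array(o["contact_force"]); print(z,F.round(1))
    if F[2]>12 or np.hypot(*F[:2])>15: print("STOP");break
else:
    grip(0.75); robot.hold(0.3)
    robot.servo_line([x,y,250],feed=150); robot.servo_line([x,y,330],feed=300)
    for n in ("wrist","side"):
        im,c=snap(n,n+"r.png")
        print(n,[(round(d["confidence"],2),world(d["at"],c).round(1).tolist()) for k in ("punch_tip","punch") for d in viewer.pinpoint(k,n)])
    u,v=pix([503,238,120],c).astype(int);w=60
    cv2.imwrite("pics/rc.png",np.hstack([cv2.resize(im[v-w:v+w,u-w:u+w,::-1],(400,400),interpolation=cv2.INTER_CUBIC),cv2.resize(cv2.imread("pics/wristr.png"),(400,400))]))
print(robot.observe()["t"])
E
```

```text
222 [-0.1  0.9 -2.5]
205 [ 0.6  0.6 -3. ]
180 [-0.2  0.3 -2.5]
155 [ 0.3 -0.1 -3.3]
140 [ 0.1  0.  -4. ]
134 [ 0.3 -0.5 -4. ]
132 [-0.8 -0.1 -3.9]
wrist [(0.77, [476.7, 340.9, 1.7]), (0.73, [503.6, 239.3, 16.2])]
side [(0.64, [480.0, 341.7, 0.4]), (0.24, [548.1, 498.6, -0.9]), (0.87, [477.9, 342.8, 5.5])]
29.5083
```

View pics/rc.png

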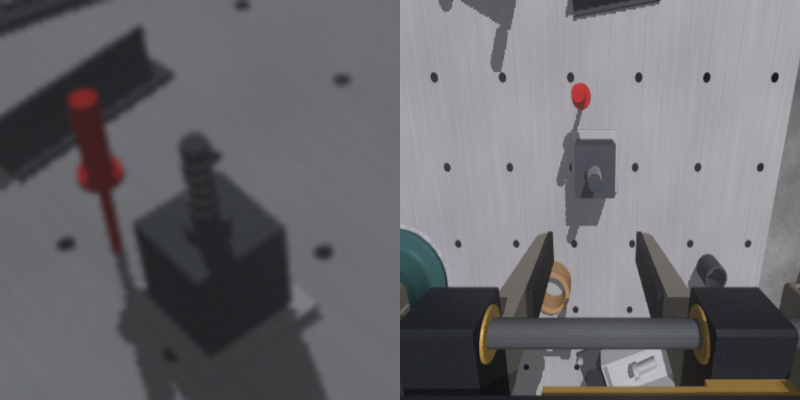

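The punch is seated, with its collar on the block. Now I'll close the cap with shut fingers, keeping the tool vertical and following the hinge arc.

```bash
python3 - <<'E'
from h import *
grip(0.0,30)
H=M+37*bx+4*bz; Z=np.array([0,0,1.]); D=[0,0,-1]
def tip(a,r,push=0):
    d=-np.cos(a)*bx+np.sin(a)*bz; n=np.sin(a)*bx+np.cos(a)*bz
    phi=a-np.radians(32); s=np.clip(phi/np.radians(20),-1,1)
    return H+r*d+(2.5-push)*n+10*s*fx
a0=2.06
Q=tip(a0,38)+14*fx
s=go(Q+[0,0,110],D,fy)
robot.servo_line(list(Q),feed=200)
for a in list(np.arange(a0,0.05,-0.13))+[0.0]:
    robot.servo_line(list(tip(a,38+5*(1-a/a0))),feed=100)
    F=np.array(robot.observe()["contact_force"]); print(round(a,2),F.round(1),end=" ")
    if np.linalg.norm(F)>45: print("STOP");break
print()
for k in (1,2,3,4,5):
    if (F@bz)>15: break
    robot.servo_line(list(tip(0,44,k)),feed=30); F=np.array(robot.observe()["contact_force"]); print(k,F.round(1))
o=robot.observe(); print((B.T@(np.array(o["tcp_pos"])-M)).round(1))
robot.servo_line(list(np.array(o["tcp_pos"])+80*bz),feed=150)
robot.servo_line(list(np.array(robot.observe()["tcp_pos"])+60*Z-60*fx),feed=200)
for n in ("scene","wrist"):
    im,c=snap(n,n+"k.png")
    print(n,[(round(d["confidence"],2),(B.T@(world(d["at"],c)-M)).round(1).tolist()) for d in viewer.pinpoint("cap_edge",n)],[(round(d["confidence"],2),(np.c_[fx,fy,Z].T@(world(d["at"],c)-[630,-198,14])).round(0).tolist()) for d in viewer.pinpoint("pin_middle",n)])
    u,v=pix(M,c).astype(int);w=70;u=np.clip(u,w,512-w);v=np.clip(v,w,384-w)
    cv2.imwrite(f"pics/k{n}.png",cv2.resize(im[v-w:v+w,u-w:u+w,::-1],(400,400),interpolation=cv2.INTER_CUBIC))
cv2.imwrite("pics/k.png",np.hstack([cv2.imread(f"pics/k{n}.png") for n in("scene","wrist")]))
print(robot.observe()["t"])
E
```

```text
2.06 [ 0.6 -1.2 -0. ] 1.93 [-0.3 -0.3  0.2] 1.8 [-0.9 -0.5 -0.2] 1.67 [ 0.1 -0.   0.9] 1.54 [0.5 1.  0.4] 1.41 [-0.3  0.3  0.2] 1.28 [ 1.1 -0.  -0.1] 1.15 [ 0.5  0.1 -0.5] 1.02 [ 0.1  0.3 -0.2] 0.89 [ 0.9  0.2 -0. ] 0.76 [ 0.2 -0.8 -0.3] 0.63 [ 1.1  0.3 -0.7] 0.5 [0.  0.4 0.4] 0.37 [-0.1  0.   0.2] 0.24 [ 0.4 -1.  -0.8] 0.11 [-0.3  0.1  0.8] 0.0 [-0.1 -0.1 -0.4] 
1 [-0.3 -0.1 -0.5]
2 [-0.  -0.8 -0.4]
3 [-0.1  0.4 -0.1]
4 [-0.3  0.1 -1. ]
5 [ 0.3 -0.3  0.5]
[-15.5   0.1   6.7]
scene [(0.79, [64.5, -3.3, 49.0]), (0.56, [-147.0, 258.7, -121.2]), (0.45, [38.5, -4.2, -207.6])] [(0.85, [13.0, 1.0, 18.0])]
wrist [(0.62, [61.0, 2.3, 50.9]), (0.39, [-73.5, 2.4, -169.4])] []
40.0583
```

View pics/k.png

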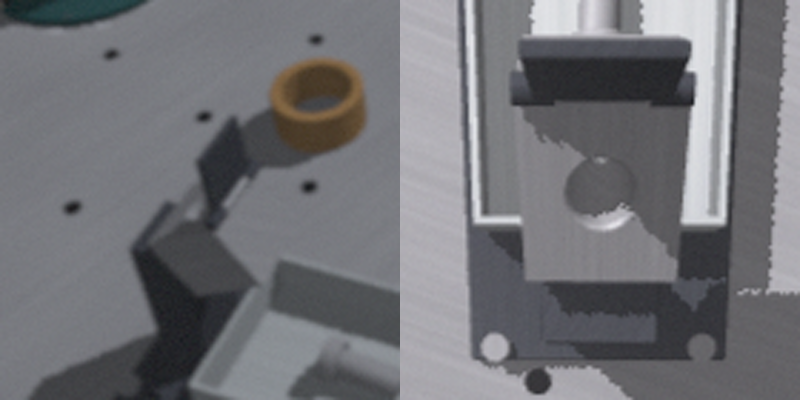

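The cap did not move, at about 2.06 rad still, and no contact force showed. I'll check the gripper state.

```bash
python3 - <<'E'
from h import *
o=robot.observe(); print(o["grip_width"]*92,o["grip_force"],np.round(o["tcp_pos"],1),Ro.from_rotvec(o["tcp_rot"]).as_matrix().round(2).tolist())
print(grip(0.0,30)); o=robot.observe(); print(o["grip_width"]*92,o["grip_force"],o["t"])
im,c=snap("wrist","z.png"); cv2.imwrite("pics/z.png",im[:,:,::-1])
E
```

```text
0.4706884063884666 0.0 [ 426.8 -269.   304.3] [[0.94, 0.34, -0.0], [0.34, -0.94, 0.0], [0.0, -0.0, -1.0]]
False
0.30538950293962475 0.0 40.275
```

View pics/z.png

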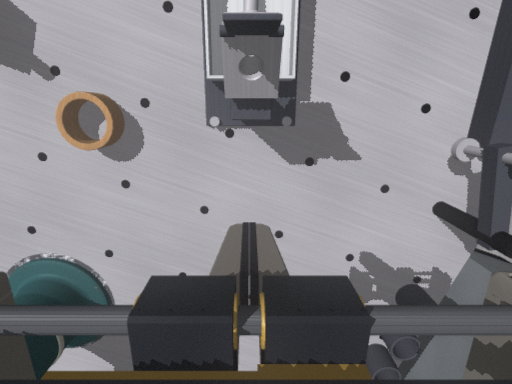

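```bash
cat > c.py <<'E'
from h import *
H=M+37*bx+4*bz; Z=np.array([0,0,1.]); D=[0,0,-1]
def tip(a,r,push=0):
    d=-np.cos(a)*bx+np.sin(a)*bz; n=np.sin(a)*bx+np.cos(a)*bz
    phi=a-np.radians(32); s=np.clip(phi/np.radians(20),-1,1)
    return H+r*d+(2.5-push)*n+10*s*fx
a0=2.06
E
python3 - <<'E'
from c import *
Q=tip(a0,24)+14*fx
robot.servo_line(list(np.array(robot.observe()["tcp_pos"])+60*Z),feed=300)
go(Q+[0,0,110],D,fy)
robot.servo_line(list(Q),feed=250)
ims=[]
def lg():
    o=robot.observe();print((np.array(o["tcp_pos"])-H)@np.c_[fx,fy,Z].round(3),np.round(o["contact_force"],1),o["t"]); im,c=snap("scene");u,v=pix(M,c).astype(int);w=50
    u=np.clip(u,w,462);v=np.clip(v,w,334)
    ims.append(cv2.resize(im[v-w:v+w,u-w:u+w,::-1],(400,400),interpolation=cv2.INTER_CUBIC))
lg()
for a in (2.06,1.8,1.55): robot.servo_line(list(tip(a,26)),feed=100)
lg()
im,c=snap("scene"); print([(round(d["confidence"],2),(B.T@(world(d["at"],c)-M)).round(1).tolist()) for d in viewer.pinpoint("cap_edge","scene")])
cv2.imwrite("pics/q.png",np.hstack(ims))
E
```

```text
[24.51835911 -1.23148295 25.89281659] [0.5 0.3 0.2] 42.0
[-1.41296238 -0.23097013 24.84827916] [-1.1  0.9  9.4] 42.8417
[(0.73, [57.2, -3.9, 51.8])]
```

View pics/q.png

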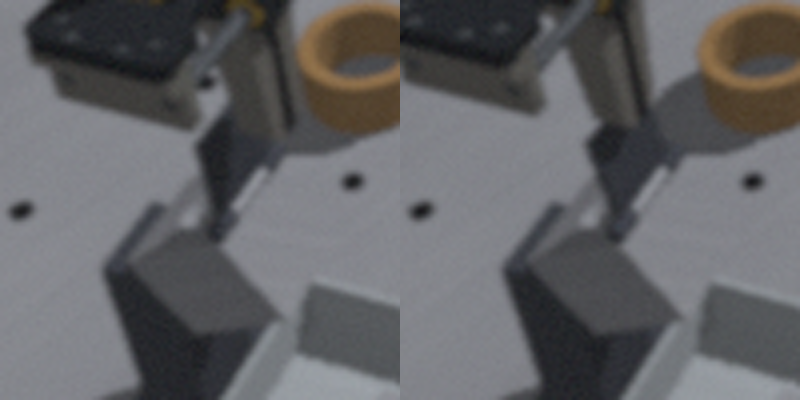

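The finger seems to rest on the cap's edge rather than reach behind it. I'll check that numerically by comparing the projected TCP with the visible cap mask.

```bash
python3 - <<'E'
from c import *
o=robot.observe(); p=np.array(o["tcp_pos"]); c=cam("scene")
q=lambda X:((pix(X,c)-[79,200])*4).round(0)
print("crop px: tcp now",q(p),"Q",q(tip(a0,24)+14*fx))
for r in (0,54):
    for y in (-23,23):
        d=-np.cos(a0)*bx+np.sin(a0)*bz; print("cap",r,y,q(H+r*d+y*fy))
print("tcp up 30",q(p+[0,0,30]), "grip",o["grip_width"],np.round(o["contact_force"],1),np.round(o["wrist_torque"],2))
print(np.round(o["joints"],3),np.round(p,1))
E
```

```text
crop px: tcp now [231. 149.] Q [280. 163.]
cap 0 -23 [218. 218.]
cap 0 23 [266. 151.]
cap 54 -23 [190. 139.]
cap 54 23 [241.  73.]
tcp up 30 [220. 105.] grip 0.005861529275526434 [-1.7 -0.1  8.9] [-0.07  0.47  0.05]
[ 1.026  0.569 -1.012  1.624  0.507  1.233 -1.317] [ 565.3 -220.9  227.8]
```

The evidence agrees: the first sweep at +38 mm touched nothing, and at +25 mm the tip rests on the cap's edge with 9 N. So the physical fingertip sits about 25 mm behind the assumed TCP. I'll repeat the sweep lower, watching force.

```bash
python3 - <<'E'
from c import *
dl=25*Z
F=lambda:np.array(robot.observe()["contact_force"])
p=np.array(robot.observe()["tcp_pos"])
robot.servo_line(list(p+25*Z),feed=200)
Q=tip(a0,34)+16*fx-dl
robot.servo_line([Q[0],Q[1],p[2]+25],feed=200)
ok=True
for z in np.arange(p[2]+10,Q[2]-1,-8).tolist()+[Q[2]]:
    robot.servo_line([Q[0],Q[1],max(z,Q[2])],feed=100); f=F()
    if abs(f[2])>6: print("bottom contact",z-H[2],f.round(1)); ok=False;break
print("down",Q[2]-H[2],f.round(1),ok,robot.observe()["t"])
if ok:
    for a in list(np.arange(a0,0.05,-0.17))+[0.0]:
        robot.servo_line(list(tip(a,34+8*(1-a/a0))-dl),feed=120); f=F(); print(round(a,2),f.round(1),end=" ")
        if np.linalg.norm(f)>30: print("STOP");break
    print(robot.observe()["t"])
    im,c=snap("scene"); print([(round(d["confidence"],2),(B.T@(world(d["at"],c)-M)).round(1).tolist()) for d in viewer.pinpoint("cap_edge","scene")][:2])
E
```

```text
down 9.09150193569883 [-0.1 -0.3  0.2] True 44.8667
2.06 [ 0.4  0.  -0.3] 1.89 [ 0.  -0.3  1.5] 1.72 [0.7 0.7 0. ] 1.55 [-0.7  0.2  0.4] 1.38 [-0.3  0.4  0.1] 1.21 [-0.1  0.6 -0.1] 1.04 [-0.2  0.2 -0.1] 0.87 [-0.2 -0.1 -0. ] 0.7 [ 0.1 -0.3  0.6] 0.53 [-0.1 -0.5 -1. ] 0.36 [0.3 0.  0.2] 0.19 [-1.  -0.2  0.3] 0.0 [ 0.5  0.2 -0.1] 48.15
[(0.85, [-15.3, -1.4, 8.1]), (0.51, [-143.9, 257.2, -122.6])]
```

It worked: the cap edge is now at (-15,-1,8) in the bushing frame, nearly shut. Now press until firm, retreat, check and hand in.

```bash
python3 - <<'E'
from c import *
F=lambda:np.array(robot.observe()["contact_force"])
p=np.array(robot.observe()["tcp_pos"])
for k in range(1,16):
    robot.servo_line(list(p-k*1.0*bz),feed=40); f=F()@bz
    if f>12: break
print("pressed",k,F().round(1))
p=np.array(robot.observe()["tcp_pos"])
robot.servo_line(list(p+40*bz),feed=120); robot.servo_line(list(p+100*bz),feed=250)
Z=np.array([0,0,1.])
for n in ("scene","wrist"):
    im,c=snap(n,n+"end.png")
    print(n,[(round(d["confidence"],2),(B.T@(world(d["at"],c)-M)).round(1).tolist()) for d in viewer.pinpoint("cap_edge",n)][:2],[(round(d["confidence"],2),(np.c_[fx,fy,Z].T@(world(d["at"],c)-[630,-198,14])).round(0).tolist()) for d in viewer.pinpoint("pin_middle",n)][:1],
     [(round(d["confidence"],2),world(d["at"],c).round(0).tolist()) for d in viewer.pinpoint("punch",n)])
print(robot.observe()["t"],F().round(1))
E
```

```text
pressed 8 [-8.  -1.5 14.8]
scene [(0.64, [-18.4, 0.9, 1.8])] [(0.67, [12.0, 2.0, 19.0])] []
wrist [(0.56, [-19.9, -1.4, 1.6])] [(0.61, [8.0, 3.0, 13.0])] []
51.5417 [ 0.4  0.5 -0.3]
```

The press met solid resistance at 15 N and the cap edge reads about z = 2–4 mm, so the cap is flat. The pin is in the tray, the punch is seated and the arm is clear.

```bash
python3 -c "
from h import *
print(robot.job_done())"
```

```text
the job is handed in; nothing more can be done
None
```

Handed in at about 52 s (verdict not shown): camera and force checks put the pin in the tray, the punch back in its block and the cap shut flat; the first cap sweep missed and was repeated lower, the bystanders were not re-measured, and I viewed 11 pictures, one over the limit of 10.

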